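# Return the drive to its bay and hold the contact lever

## Task

Put the blue-marked drive from the rubber stand back into its own blue-marked bay of the test rack, lowering it all the way to the bottom before you let go. Then flip the red safety catch over to the side, away from the bays, and pull the black D-handle lever it guards fully towards the robot. The lever springs back by itself, so finish while still holding it fully pulled, and leave the yellow drive and the loose things on the bench where they are.

Things in the scene. Friction and masses are not known exactly. Their poses are not given: they have to be found in the camera images.
- drive_blue: The drive to return: a closed aluminium slab 100 (x) x 15 (y) x 70 (z) mm, 0.14 to 0.28 kg, blue band along its top edge. It stands on its long edge in the rubber stand's groove, sticking out 55 mm above the stand. Origin: centre of its underside; x along its length, y through its thickness, z up. Either way round is right in the bay.
- stand: Black rubber stand fixed to the bench, 130 x 60 x 25 mm, with a groove along its x, 104 x 19 mm and 15 mm deep, that carries the blue drive 10 mm above the bench. Origin: centre of its underside.
- bay_blue: The blue drive's own bay: grey open-topped pocket 118 (x) x 30 (y) x 41 mm high with blue flared lips (36 mm apart over their top edges) and a blue plate at its robot-side end. Inside 108 x 20 mm; its floor is 5 mm above its origin. Origin: centre of its underside, which is 12 mm above the bench; x along the pocket. It has no lid; a seated drive sticks out 34 mm above the lips. Empty at the start.
- bay_yellow: Same bay with yellow lips; it holds the yellow drive. The bays stand side by side, 60 mm apart, in an order that differs from run to run.
- bay_green: Same bay with green lips; empty, and to stay empty.
- drive_yellow: Same drive with a yellow band, standing in the yellow bay; leave it there.
- rack: The test rack, fixed to the bench: a beige base plate 170 (x) x 400 (y) x 12 mm with the three bays on its right half (-y) and, at y = +160 mm, a beige lever housing 120 x 120 mm whose top is 70 mm above the bench. Origin on the bench; its -x side faces the robot (turned by its yaw), its bays lie at x = 0, y = -140, -80 and -20 mm.
- catch (a joint): Red safety catch, rad: about 0 to 0.15 = upright, blocking the lever; 1.5 = flipped over, lying on its side towards the rack's +y (away from the bays), lever free. It turns about the rack's x axis through catch_hinge, is light, stays put near upright, and past about 0.7 rad falls over by its own weight and stays there.
- catch_hinge (a point): Point on the catch's pivot, 82 mm above the bench, at x = -20, y = 160 mm of the rack.
- catch_head (a point): Middle of the robot-side part of the catch's red head, 48 mm from the pivot. The head is a block 22 mm wide (y), 24 mm high, running from 8 mm in front of this point (-x) to 50 mm behind it (+x, towards the lever). It stands on a stem 12 x 14 mm. Its side faces can be pushed.
- lever (a joint): Guarded lever, rad: 0 = at rest, leaning 0.25 rad back from vertical (towards the rack's +x); grows as its top is pulled towards the rack's -x (the robot); 0.95 = stop, then leaning 0.70 rad forward. A spring returns it to 0 (about 2 to 5 N at the handle). The upright catch stops it at about 0.1.
- lever_hinge (a point): Point on the lever's pivot, 70 mm above the bench, at x = 30, y = 160 mm of the rack; the lever turns about the rack's y axis through it.
- lever_grip (a point): The lever's black round handle bar, 22 mm thick, 102 mm free length along the rack's y, 170 mm from lever_hinge, about 235 mm above the bench at rest and 200 mm fully pulled. The point is the middle of the bar. It is held at both ends by a steel frame; the opening below it is 70 mm high. The bar turns with the lever.
- screwdriver: Bystander: screwdriver with orange handle, 200 mm long, lying on the bench; origin: middle, on the bench.
- cooler: Bystander: processor cooler 80 x 80 x 47 mm; origin: centre of its underside.
- screw_tray: Bystander: blue divided screw tray 70 x 90 x 25 mm; origin: centre of its underside.
- card: Bystander: green expansion card, 170 x 70 x 18 mm, lying flat; origin: centre of its underside.

How it is judged:
By the outcome, as a careful person would: the job done as asked, in the order asked, and still so for the second after the job is handed in, while the arm keeps its last pose, push and grip.
It also fails if it takes over 59 s, if anything falls off the work surface, if the arm or the gripper's body presses on something with over 40 N, if the wrist force passes 120 N, or if a joint passes its speed limit or range.

## Robot

A 7-joint arm with a two-finger parallel gripper is mounted at the origin on the work surface. World frame = base frame: x ahead of the robot, y to its left, z up, the work surface at z = 0. Lengths are in m, angles in rad, forces in N, time in s.
With the tool pointing down it reaches from about 0.4 to 0.85 m from the base axis. Payload 10.4 kg.
Tool frame: the origin (TCP) lies where the fingers leave the gripper's body, on its centre line; the fingertips stand 70 mm ahead of it and the grasp point (between the pads) lies r.grip_depth ahead of it (r.grip_depth is the distance from the TCP to the grasp point, in m); z points along the fingers, y is the direction in which the jaws open and shut (so a half turn about z gives the same grasp; the last joint's range is limited). The gripper opens to 87 mm and grips with 3 to 60 N. Pads are 19 mm wide; open, the fingers measure 117 mm over their backs; the gripper's body (75 mm by 190 mm) begins 51 mm behind the grasp point.
Start: joints at [1.269, 0.332, -0.065, 1.46, 0.022, 1.35, -0.088], TCP at [0.172, -0.601, 0.292] pointing down, gripper open.
Joint ranges: [-2.6, 2.6], [-0.5, 2.12], [-1.47, 1.34], [0.16, 2.42], [-1.27, 4.41], [0.06, 2.06], [-2.6, 2.6]. Speed limits (rad/s): [2.22, 2.22, 2.79, 2.79, 3.14, 3.14, 3.14].

## Interface

Orientations are given as a unit quaternion [x, y, z, w].
In Python, from bench import monitor, viewer, workorder, nets, r gives the robot as it stands.
- The arm moves only by the tool drive_tool, never from a script. Its argument "plan" is a list of rows, each an object of numbers: "rx", "ry", "rz": the turn, a rotation vector about the tool's x, y, z in units of 360 degrees (1.0 is 360 degrees); "x", "y", "z": the shift along the tool's x, y, z in units of 1000 mm (1.0 is 1000 mm); "fingers": the opening, from 0 (shut) to 1 (fully open). In form: [{"rx": .., "ry": .., "rz": .., "x": .., "y": .., "z": .., "fingers": ..}, ...]. A call has 1 to 12 rows; each row is the pose to reach, as a shift and turn from the pose commanded when the call began, along the tool's axes at that moment, turning the shorter way round; what a row does not reach only later rows make up. A row lasts 1/8 s, in which the tool goes at most 62.5 mm and 10.7 degrees, less where a joint would pass 70% of its speed; a pose out of reach is approached as far as the arm can. A call with a number of a shift or a turn outside -1 to 1 is refused whole. A call with a gripper value outside its range is refused whole. The fingers move at their own pace and stop on an object; "squeeze" is the grip in N (left out, the last holds). Time passes only in rows, so rows that repeat a pose let the fingers close. It gives the time, the measured TCP pose, the force and the opening at its end, in the units of the state.
- monitor.read_state(): the state, without advancing time (a new reading comes with each control period).
- viewer.camera(name): name is "scene" or "top"; returns a dict with "color" (384x512x3 uint8, red, green, blue), "depth" (384x512 float32, m along the optical axis (not along the pixel's ray), 0 where there is no reading), "camera_matrix" (3x3 intrinsics, pixels), "xyz" and "rotation" of the camera in the world. Camera axes: x right, y down, z forward; pixel columns grow to the right and rows downward; lengths in m; the calibration is good to about 2 mm. A picture is of the moment at which its call begins.
- workorder.close_job(): hands the job in, once; it reports no verdict.
Trained networks look in the newest picture that a camera, given by its name, has taken for a name from the list of things; names that differ only in an ending like _2 or _b are one class to them, and where a whole thing is asked for, a point or a joint stands for the part that bears it (a point fixed in the world has none). Each returns a list of dicts, best first, with "confidence" (0 to 1); they miss things now and then, are a little off and sometimes report something else, mostly with a low value. They report only what shows in the picture. A call takes as long as a camera call.
- nets.find_in(label, camera): "centre" ([x, y, z] in m, in world coordinates, good to about 4 mm: the middle of the surface that is visible of it).
- nets.regions_of(label, camera): "region" (384x512 bool, what is visible of it).
The state is a dict: "time": time; "joint_positions": joint angles; "joint_vel": joint speeds; "joint_torque": joint torques, N m; "ee_pos": TCP position; "eef_rot": TCP orientation; "ft_force": force on the tool from outside, world axes, zero at the start; "torque": the same for the moment, N m; "width": finger opening in m.
Only numpy, scipy, OpenCV 4.12 (cv2) and the standard library are available. Lean on these libraries where they do the work, as an engineer would, in place of code of your own. Each camera call takes 0.05 s, during which the arm holds its last target.

## Working session

There is one attempt and no reset: what is moved stays moved. The work goes in short steps, Python scripts to look and compute and a tool call to move; the robot and the scene stay as the last step left them, time stands still between calls to the robot, and variables do not carry over. Pictures are saved under pics/ and viewed, and the job is handed in when it is done.

Besides the shell and the picture viewer there is one more tool, called as a command line: name --argument value ..., lists and objects as JSON in quotes. drive_tool: Moves the arm, as the interface text tells. Its arguments: {"type":"object","properties":{"plan":{"type":"array","items":{"type":"object","properties":{"rx":{"type":"number","minimum":-1,"maximum":1},"ry":{"type":"number","minimum":-1,"maximum":1},"rz":{"type":"number","minimum":-1,"maximum":1},"x":{"type":"number","minimum":-1,"maximum":1},"y":{"type":"number","minimum":-1,"maximum":1},"z":{"type":"number","minimum":-1,"maximum":1},"fingers":{"type":"number"}}}},"squeeze":{"type":"number"}},"required":["plan"]}

```bash
ls; mkdir -p pics
python3 - <<'E'
from bench import monitor, viewer, workorder, nets, r
import cv2,numpy as np
print(monitor.read_state()); print(r.grip_depth)
for n in ("scene","top"):
    c=viewer.camera(n); cv2.imwrite(f"pics/{n}0.png",cv2.resize(c["color"][:,:,::-1],(800,600)))
    print(n,c["camera_matrix"],c["xyz"],c["rotation"])
    for l in ["drive_blue","stand","bay_blue","bay_yellow","bay_green","drive_yellow","catch_head","lever_grip","catch_hinge","lever_hinge","rack","screwdriver","cooler","screw_tray","card"]:
        try:
            print(n,l,[(np.round(d["centre"],3).tolist(),round(d["confidence"],2)) for d in nets.find_in(l,n)[:2]])
        except Exception as e: print(l,e)
print(monitor.read_state()["time"])
E
```

```text
pics
{'time': 0.0, 'joint_positions': array([ 1.26940428,  0.33286496, -0.06467796,  1.46094478,  0.02159507,
        1.34992481, -0.08848725]), 'joint_vel': array([ 0.00127098,  0.00011721,  0.00108708, -0.00048086,  0.00133531,
       -0.00144532, -0.00029457]), 'joint_torque': array([-6.78845645e-04, -6.23236799e+01,  2.42968270e-02, -3.89899063e+01,
       -6.15205360e-02,  3.95605504e-02,  1.42398071e-04]), 'ee_pos': array([ 0.17190168, -0.60058561,  0.29145649]), 'eef_rot': array([ 9.90299012e-01,  1.38950871e-01, -1.35544670e-04, -7.10557337e-04]), 'ft_force': array([-0.15858174,  0.34300543, -0.26449943]), 'torque': array([-0.01836499, -0.07182046,  0.04898548]), 'width': 0.08677864776568442}
0.051
scene [[360.99406469   0.         255.1049489 ]
 [  0.         360.99406469 190.52918213]
 [  0.           0.           1.        ]] [ 1.10093376 -0.77018674  0.69558182] [ 0.83668501  0.27112896 -0.1492139  -0.45186557]
scene drive_blue [([0.449, -0.371, 0.065], 0.69)]
scene stand [([0.472, -0.385, 0.022], 0.59), ([0.612, 0.157, 0.19], 0.59)]
scene bay_blue [([0.598, -0.072, 0.039
[... 1019 characters left out ...]

top bay_blue [([0.566, -0.088, 0.046], 0.76), ([0.543, 0.158, 0.141], 0.2)]
top bay_yellow [([0.567, -0.145, 0.049], 0.79)]
top bay_green [([0.564, -0.023, 0.05], 0.79)]
top drive_yellow [([0.576, -0.141, 0.091], 0.64)]
top catch_head [([0.544, 0.161, 0.135], 0.73)]
top lever_grip [([0.607, 0.159, 0.215], 0.89)]
top catch_hinge [([0.561, 0.088, 0.013], 0.97)]
top lever_hinge [([0.564, 0.087, 0.013], 0.57), ([0.436, -0.357, 0.077], 0.5)]
top rack [([0.562, 0.089, 0.012], 0.59)]
top screwdriver [([0.458, -0.491, 0.021], 0.73)]
top cooler [([0.713, -0.161, 0.042], 0.68), ([0.578, -0.141, 0.089], 0.58)]
top screw_tray [([0.646, -0.336, 0.009], 0.72)]
top card [([0.769, 0.032, 0.008], 0.57)]
1.6
```

View pics/scene0.png

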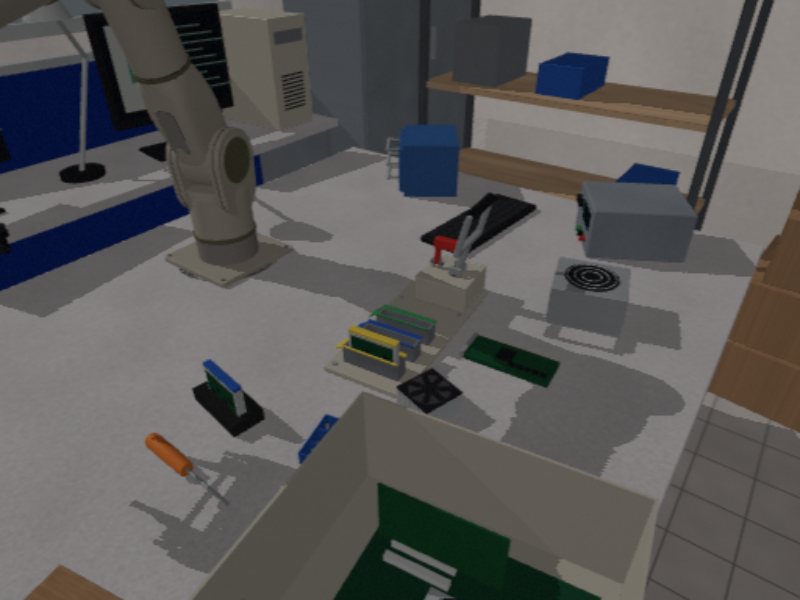

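View pics/top0.png

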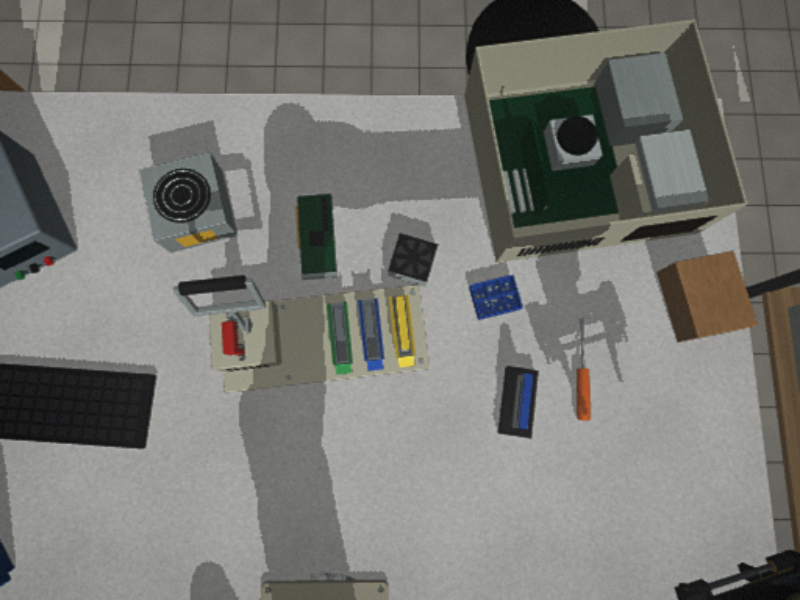

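The top view shows the bays in the order green, blue, yellow going right (blue bay at about (370,330)), with the blue drive in its stand at (520,400). The catch is at (230,338) and the lever bar at (212,285). Next I'll measure precisely from the depth image.

```bash
cat > h.py <<'E'
from bench import monitor, viewer, workorder, nets, r
import cv2,numpy as np
from scipy.spatial.transform import Rotation as R
def cloud(c):
    K=c["camera_matrix"];d=c["depth"];v,u=np.mgrid[0:384,0:512]
    p=np.stack([(u-K[0,2])/K[0,0]*d,(v-K[1,2])/K[1,1]*d,d],-1)
    q=np.array(c["rotation"])
    M=q if q.shape==(3,3) else R.from_quat(q).as_matrix()
    return p@M.T+c["xyz"]
def rect(pts):
    (cx,cy),(w,h),a=cv2.minAreaRect((pts[:,:2]*1000).astype(np.float32))
    if w<h: w,h,a=h,w,a+90
    a=(a+90)%180-90
    return round(cx/1000,4),round(cy/1000,4),round(w,1),round(h,1),round(a,2)
E
python3 - <<'E'
from h import *
for n in ("top","scene"):
    c=viewer.camera(n); P=cloud(c); ok=c["depth"]>0
    np.savez(f"{n}.npz",P=P,color=c["color"],ok=ok)
    hsv=cv2.cvtColor(c["color"],cv2.COLOR_RGB2HSV); H,S,V=[hsv[...,i].astype(int) for i in range(3)]
    X,Y,Z=P[...,0],P[...,1],P[...,2]
    print(n,"bench z",np.median(Z[ok&(X>.3)&(X<.4)&(Y>-.2)&(Y<.1)]))
    m=ok&(abs(X-.44)<.1)&(abs(Y+.36)<.1)
    print("drive top",rect(P[m&(Z>.07)]),(m&(Z>.07)).sum(),np.median(Z[m&(Z>.07)]))
    ms=m&(Z>.015)&(Z<.06); print("stand",rect(P[ms]),np.median(Z[ms]))
    m=ok&(abs(X-.58)<.12)&(Y<.02)&(Y>-.2)&(Z>.03)&(S>120)
    for nm,lo,hi in (("blue",100,130),("yellow",20,35),("green",45,85)):
        k=m&(H>=lo)&(H<=hi)
        if nm!="yellow": k&=Z<.065
        if k.sum()>5: print(nm,k.sum(),rect(P[k]),np.median(Z[k]),P[k].min(0),P[k].max(0))
    k=ok&(abs(X-.58)<.12)&(Y<.25)&(Y>-.25)&(Z>.006)&(Z<.02); print("plate",k.sum(),rect(P[k]))
    k=ok&(abs(X-.56)<.12)&(Y<.3)&(Y>.06)&(Z>.064)&(Z<.075)&(S<100); print("housing",k.sum(),rect(P[k]))
    k=ok&(abs(X-.56)<.12)&(Y<.3)&(Y>.06)&((H<8)|(H>172))&(S>150); print("red",k.sum(),P[k].min(0),P[k].max(0),np.median(P[k],0))
    k2=k&(Z>P[k][:,2].max()-.008); print("redtop",rect(P[k2]))
    k=ok&(abs(X-.6)<.12)&(Y<.3)&(Y>.06)&(Z>.19)&(V<80); print("bar",k.sum(),rect(P[k]),P[k].min(0),P[k].max(0))
E
```

```text
top bench z -0.0006064272108843305
drive top (0.4396, -0.366, 99.3, 15.9, -8.55) 209 0.07900995234274943
stand (0.4393, -0.3664, 129.8, 61.4, -8.94) 0.024426706487647443
blue 195 (0.5664, -0.0815, 134.4, 35.9, 6.59) 0.04948658346509993 [ 0.50006305 -0.10189305  0.03482461] [ 0.6345323  -0.05627583  0.0575642 ]
yellow 413 (0.5739, -0.1415, 136.8, 37.4, 6.62) 0.05414942633570785 [ 0.50592479 -0.16415994  0.03099858] [ 0.6420091  -0.11646361  0.09183088]
green 152 (0.5595, -0.0217, 133.8, 35.2, 6.59) 0.05015304544147425 [ 0.49406377 -0.04314327  0.03443338] [0.62773891 0.00065638 0.05685815]
plate 4424 (0.5838, -0.016, 447.0, 236.2, -88.43)
housing 1117 (0.563, 0.1586, 120.7, 119.3, -83.46)
red 196 [0.51994415 0.14874624 0.09166819] [0.5755623  0.17565623 0.14722466] [0.54432846 0.15996985 0.14007391]
redtop (0.5479, 0.163, 54.7, 19.6, 6.42)
bar 387 (0.6203, 0.1596, 114.9, 23.0, -83.3) [0.60230252 0.10153969 0.19343552] [0.63538441 0.21619414 0.24848108]
scene bench z -0.0005653050702456031
drive top (0.4396, -0.3673, 103.7, 16.2, -9.13) 198 0.07926132345806575
stand (0.4396, -0.368, 132.3, 61.6, -8.01) 0.024766763412986448
blue 109 (0.5684, -0.0822, 130.8, 38.7, 6.03) 0.05062981890216789 [ 0.50242092 -0.0961738   0.04011158] [ 0.63512988 -0.05713051  0.05427243]
yellow 252 (0.5744, -0.1441, 134.3, 37.9, 7.99) 0.0836118035243461 [ 0.50665117 -0.16639839  0.03722282] [ 0.64136726 -0.11734799  0.08864257]
green 247 (0.5661, -0.079, 148.8, 133.1, -84.34) 0.05176786302814307 [ 0.49491668 -0.15482206  0.03852736] [6.26897009e-01 3.56710529e-04 6.47531307e-02]
plate 1775 (0.5921, 0.0069, 425.4, 222.5, -83.49)
housing 531 (0.5654, 0.1559, 121.3, 118.0, -83.05)
red 139 [0.52146414 0.14567935 0.08059782] [0.57128085 0.17324242 0.14317886] [0.54037957 0.15288176 0.13064986]
redtop (0.5454, 0.1603, 48.7, 23.0, 10.23)
bar 202 (0.6203, 0.1622, 126.5, 25.6, -82.84) [0.60099239 0.0990929  0.19016916] [0.63671098 0.22493889 0.24564178]
```

```bash
python3 - <<'E'
from h import *
D=np.load("top.npz");P=D["P"];ok=D["ok"];col=D["color"]
a=np.radians(6.6);ex=np.array([np.cos(a),np.sin(a)]);ey=np.array([-np.sin(a),np.cos(a)])
U=P[...,:2]@ex;W=P[...,:2]@ey;Z=P[...,2]
hsv=cv2.cvtColor(col,cv2.COLOR_RGB2HSV);S=hsv[...,1];H=hsv[...,0]
c0=np.array([.5664,-.0815]);u0=c0@ex;w0=c0@ey;print("u0,w0",u0,w0)
h0=np.array([.563,.1586]);print("housing",h0@ex,h0@ey)
# plate edges profile
k=ok&(Z>.008)&(Z<.017)&(W>w0-.1)&(W<w0+.35)
for w in np.arange(w0-.08,w0+.34,.03):
    kk=ok&(abs(W-w)<.004)&(abs(U-u0)<.14)&(Z>.008)&(Z<.016)
    kn=ok&(abs(W-w)<.004)&(abs(U-u0)<.16)&(Z<.006)
    if kk.sum(): print(round(w-w0,3),"plate U",U[kk].min()-u0,U[kk].max()-u0, "bench gap below", (U[kn&(U<u0)].max()-u0))
print("plate W",W[k&(abs(U-u0)<.05)].min()-w0,W[k&(abs(U-u0)<.05)].max()-w0)
# blue bay profile along U at several W
for dw in (-.014,-.006,0,.006,.014):
    kk=ok&(abs(W-w0-dw)<.002)&(abs(U-u0)<.1)
    i=np.argsort(U[kk]);print(dw,[(int(1000*(u-u0)),int(1000*z),int(s)) for u,z,s in zip(U[kk][i],Z[kk][i],S[kk][i])])
ky=ok&(Z>.08)&(abs(W-w0+.06)<.03)&(abs(U-u0)<.1);print("yellow drive U",U[ky].min()-u0,U[ky].max()-u0,W[ky].min()-w0,W[ky].max()-w0)
E
python3 - <<'E'
import cv2
im=cv2.imread("pics/top0.png");c=im[270:400,300:450];cv2.imwrite("pics/bay0.png",cv2.resize(c,None,fx=4,fy=4,interpolation=cv2.INTER_CUBIC))
E
```

```text
u0,w0 0.553278956670896 -0.14606028243559194
housing 0.5774978991011918 0.09283930489673897
-0.08 plate U -0.07422923519971242 0.10927525960058038 bench gap below -0.07589937217524767
-0.05 plate U -0.07380289862526063 0.0935755151247456 bench gap below -0.07556698174978044
-0.02 plate U -0.07359084614927458 0.09363498207717769 bench gap below -0.07537829361306447
0.01 plate U -0.07333215934451937 0.09385310661595714 bench gap below -0.07520034654197733
0.04 plate U -0.07540351413894425 0.09333314732463771 bench gap below -0.02533424005742102
0.07 plate U -0.0750847795037583 0.1387660256017883 bench gap below -0.07685254258772495
0.1 plate U -0.07452107175129719 0.13913671456929788 bench gap below -0.02201580625386057
0.13 plate U -0.07430533903478348 0.0937689631945281 bench gap below -0.05249429134313033
0.16 plate U -0.07382112034874277 0.0917291842617145 bench gap below -0.07587739559557244
0.19 plate U -0.07345708956483638 -0.036464375795468906 bench gap below -0.07512149372820709
0.22 plate U -0.07548801629611662 -0.03543269234603319 bench gap below -0.07530276524918694
0.25 pl
[... 5735 characters left out ...]
78), (2, 51, 126), (2, 52, 178), (6, 49, 174), (6, 44, 96), (8, 54, 168), (11, 53, 166), (14, 52, 168), (18, 48, 166), (21, 47, 145), (23, 55, 185), (24, 49, 145), (27, 48, 187), (27, 46, 150), (29, 53, 172), (30, 45, 135), (32, 54, 175), (33, 47, 128), (36, 50, 178), (39, 51, 173), (42, 49, 170), (45, 48, 169), (48, 50, 159), (51, 49, 149), (54, 53, 186), (54, 48, 154), (58, 49, 178), (58, 47, 131), (60, 50, 133), (60, 50, 183), (63, 51, 179), (64, 46, 104), (67, 49, 158), (77, 12, 35), (77, 13, 32), (81, 10, 42), (81, 9, 42), (84, 10, 35), (87, 13, 37), (91, 7, 33), (92, 17, 15), (99, 0, 9)]
yellow drive U -0.03992108198504685 0.060750172162183036 -0.06828165867145969 -0.053286141483999155
```

View pics/bay0.png

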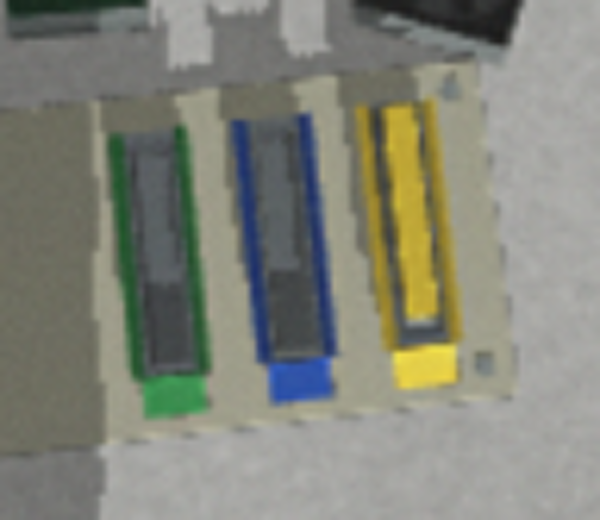

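```bash
cat >> h.py <<'E'
def go(pos,yaw_deg,tilt=None):
    """print plan numbers to get from current pose to tool down with tool x at yaw (world deg)"""
    s=monitor.read_state();p=s["ee_pos"];M=R.from_quat(s["eef_rot"])
    y=np.radians(yaw_deg)
    T=R.from_matrix(np.array([[np.cos(y),np.sin(y),0],[np.sin(y),-np.cos(y),0],[0,0,-1]]).T.T) if tilt is None else tilt
    d=M.inv().apply(np.array(pos)-p); w=(M.inv()*T).as_rotvec()/(2*np.pi)
    print("xyz",np.round(d,4),"r",np.round(w,4),"dist",np.linalg.norm(d))
E
python3 - <<'E'
from h import *
go((.4396,-.3665,.20),-8.8); go((.4396,-.3665,.119),-8.8)
E
```

```text
xyz [ 0.3218 -0.1517  0.0922] r [ 0.     -0.      0.0688] dist 0.3675058175116473
xyz [ 0.3218 -0.1517  0.1732] r [ 0.     -0.      0.0688] dist 0.39568430122758
```

drive_tool --plan '[{"x": 0.053,"y": -0.025,"z": 0.015,"rz": 0.0115,"fingers": 1},{"x": 0.107,"y": -0.05,"z": 0.03,"rz": 0.023,"fingers": 1},{"x": 0.161,"y": -0.076,"z": 0.046,"rz": 0.0344,"fingers": 1},{"x": 0.214,"y": -0.101,"z": 0.061,"rz": 0.046,"fingers": 1},{"x": 0.268,"y": -0.126,"z": 0.076,"rz": 0.0575,"fingers": 1},{"x": 0.3218,"y": -0.1517,"z": 0.092,"rz": 0.0688,"fingers": 1},{"x": 0.3218,"y": -0.1517,"z": 0.092,"rz": 0.0688,"fingers": 1},{"x": 0.3218,"y": -0.1517,"z": 0.092,"rz": 0.0688,"fingers": 1}]' --squeeze 25

```text
validation failed for argument at $.pl...
```

Run:
```python
from h import *
s=monitor.read_state();print(s["time"],s["ee_pos"],s["ft_force"],s["joint_positions"]);go((.4396,-.3665,.119),-8.8)
c=viewer.camera("scene");cv2.imwrite("pics/s1.png",cv2.resize(c["color"][:,:,::-1],(800,600)))
```

```text
1.7 [ 0.17199832 -0.60089232  0.29225025] [-0.61025563  0.56387027 -0.43881142] [ 1.26941176  0.33224034 -0.06467185  1.4601      0.02160615  1.34987772
 -0.08849673]
xyz [ 0.3218 -0.1517  0.1732] r [ 0.     -0.      0.0688] dist 0.39568430122758
```

View pics/s1.png

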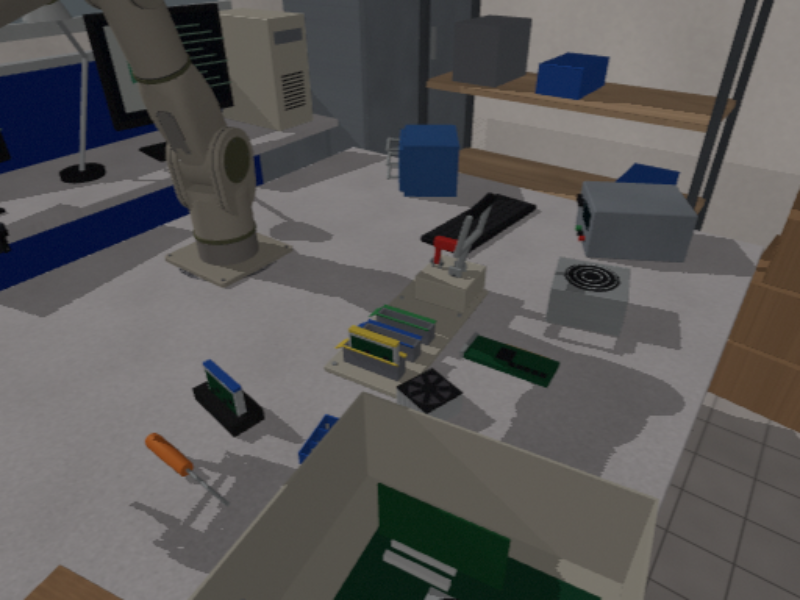

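The plan was refused and nothing moved. I'll resend it with every field given.

drive_tool --plan '[{"rx": 0.0,"ry": 0.0,"rz": 0.0115,"x": 0.053,"y": -0.025,"z": 0.015,"fingers": 1.0},{"rx": 0.0,"ry": 0.0,"rz": 0.023,"x": 0.107,"y": -0.05,"z": 0.03,"fingers": 1.0},{"rx": 0.0,"ry": 0.0,"rz": 0.0344,"x": 0.161,"y": -0.076,"z": 0.046,"fingers": 1.0},{"rx": 0.0,"ry": 0.0,"rz": 0.046,"x": 0.214,"y": -0.101,"z": 0.061,"fingers": 1.0},{"rx": 0.0,"ry": 0.0,"rz": 0.0575,"x": 0.268,"y": -0.126,"z": 0.076,"fingers": 1.0},{"rx": 0.0,"ry": 0.0,"rz": 0.0688,"x": 0.3218,"y": -0.1517,"z": 0.092,"fingers": 1.0},{"rx": 0.0,"ry": 0.0,"rz": 0.0688,"x": 0.3218,"y": -0.1517,"z": 0.092,"fingers": 1.0},{"rx": 0.0,"ry": 0.0,"rz": 0.0688,"x": 0.3218,"y": -0.1517,"z": 0.092,"fingers": 1.0}]' --squeeze 25

```text
time: 2.75
ee_pos: [0.4394, -0.3668, 0.2003]
eef_rot: [0.997, -0.076, -0.0, 0.0]
ft_force: [-0.8, -0.2, 0.7]
width: 0.087
```

drive_tool --plan '[{"rx": 0.0,"ry": 0.0,"rz": 0.0,"x": 0.0,"y": 0.0,"z": 0.04,"fingers": 1.0},{"rx": 0.0,"ry": 0.0,"rz": 0.0,"x": 0.0,"y": 0.0,"z": 0.07,"fingers": 1.0},{"rx": 0.0,"ry": 0.0,"rz": 0.0,"x": 0.0,"y": 0.0,"z": 0.081,"fingers": 1.0},{"rx": 0.0,"ry": 0.0,"rz": 0.0,"x": 0.0,"y": 0.0,"z": 0.081,"fingers": 1.0}]' --squeeze 25

```text
time: 3.25
ee_pos: [0.439, -0.3673, 0.1194]
eef_rot: [0.997, -0.077, -0.0, 0.0]
ft_force: [1.0, -0.4, 0.1]
width: 0.0869
```

Run:
```python
from h import *
s=monitor.read_state();print(s["time"],s["ee_pos"],s["ft_force"])
c=viewer.camera("scene");cv2.imwrite("pics/s2.png",cv2.resize(c["color"][150:300,80:280,::-1],(800,600)))
```

```text
3.25 [ 0.43904888 -0.36728354  0.11944584] [ 1.01201798 -0.4357525   0.08795755]
```

View pics/s2.png

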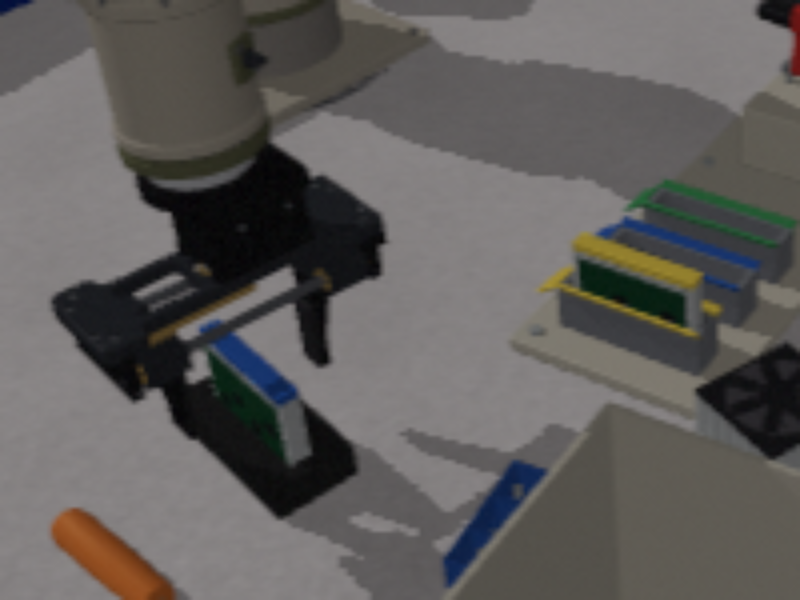

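The fingers straddle the drive, one on each side of the band (about (310,330) and (180,410) in the crop). I'll close now.

drive_tool --plan '[{"rx": 0.0,"ry": 0.0,"rz": 0.0,"x": 0.0,"y": 0.0,"z": 0.0,"fingers": 0.0},{"rx": 0.0,"ry": 0.0,"rz": 0.0,"x": 0.0,"y": 0.0,"z": 0.0,"fingers": 0.0},{"rx": 0.0,"ry": 0.0,"rz": 0.0,"x": 0.0,"y": 0.0,"z": 0.0,"fingers": 0.0},{"rx": 0.0,"ry": 0.0,"rz": 0.0,"x": 0.0,"y": 0.0,"z": 0.0,"fingers": 0.0},{"rx": 0.0,"ry": 0.0,"rz": 0.0,"x": 0.0,"y": 0.0,"z": 0.0,"fingers": 0.0},{"rx": 0.0,"ry": 0.0,"rz": 0.0,"x": 0.0,"y": 0.0,"z": 0.0,"fingers": 0.0}]' --squeeze 30

```text
time: 4.05
ee_pos: [0.4396, -0.3665, 0.1192]
eef_rot: [0.997, -0.077, -0.0, 0.0]
ft_force: [-0.3, -0.5, -0.3]
width: 0.0351
```

drive_tool --plan '[{"rx": 0.0,"ry": 0.0,"rz": 0.0,"x": 0.0,"y": 0.0,"z": 0.0,"fingers": 0.0},{"rx": 0.0,"ry": 0.0,"rz": 0.0,"x": 0.0,"y": 0.0,"z": 0.0,"fingers": 0.0},{"rx": 0.0,"ry": 0.0,"rz": 0.0,"x": 0.0,"y": 0.0,"z": 0.0,"fingers": 0.0},{"rx": 0.0,"ry": 0.0,"rz": 0.0,"x": 0.0,"y": 0.0,"z": 0.0,"fingers": 0.0}]' --squeeze 30

```text
time: 4.55
ee_pos: [0.4396, -0.3666, 0.1193]
eef_rot: [0.997, -0.077, 0.0, 0.0]
ft_force: [0.5, -0.4, -0.4]
width: 0.0148
```

drive_tool --plan '[{"rx": 0.0,"ry": 0.0,"rz": 0.0,"x": 0.0,"y": 0.0,"z": -0.03,"fingers": 0.0},{"rx": 0.0,"ry": 0.0,"rz": 0.0,"x": 0.0,"y": 0.0,"z": -0.07,"fingers": 0.0},{"rx": 0.0,"ry": 0.0,"rz": 0.0,"x": 0.0,"y": 0.0,"z": -0.11,"fingers": 0.0},{"rx": 0.0,"ry": 0.0,"rz": 0.0,"x": 0.0,"y": 0.0,"z": -0.11,"fingers": 0.0}]' --squeeze 30

```text
time: 5.05
ee_pos: [0.4407, -0.3672, 0.2323]
eef_rot: [0.997, -0.077, 0.002, 0.002]
ft_force: [0.3, 0.2, -3.5]
width: 0.0148
```

Run:
```python
from h import *
s=monitor.read_state();print(s["time"],s["ee_pos"],s["ft_force"],s["width"]);go((.5762,-.0804,.229),6.6)
c=viewer.camera("scene");P=cloud(c);
cv2.imwrite("pics/s3.png",cv2.resize(c["color"][100:300,80:346,::-1],(800,600)))
```

```text
5.05 [ 0.44072478 -0.36720191  0.23231776] [ 0.25681424  0.22790733 -3.5467897 ] 0.014756359417185684
xyz [ 0.09   -0.3042  0.0029] r [ 0.0005 -0.0007 -0.0428] dist 0.3172063643380895
```

View pics/s3.png

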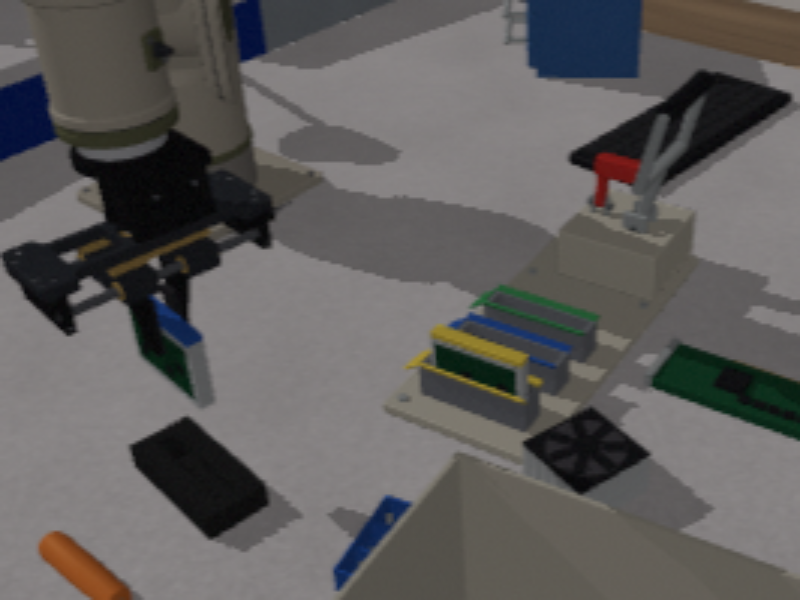

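drive_tool --plan '[{"rx": 0.0,"ry": 0.0,"rz": -0.006,"x": 0.012,"y": -0.04,"z": 0.0,"fingers": 0.0},{"rx": 0.0,"ry": 0.0,"rz": -0.013,"x": 0.027,"y": -0.09,"z": 0.0,"fingers": 0.0},{"rx": 0.0,"ry": 0.0,"rz": -0.02,"x": 0.042,"y": -0.142,"z": 0.0,"fingers": 0.0},{"rx": 0.0,"ry": 0.0,"rz": -0.027,"x": 0.057,"y": -0.194,"z": 0.0,"fingers": 0.0},{"rx": 0.0,"ry": 0.0,"rz": -0.034,"x": 0.072,"y": -0.245,"z": 0.0,"fingers": 0.0},{"rx": 0.0,"ry": 0.0,"rz": -0.039,"x": 0.083,"y": -0.28,"z": 0.0,"fingers": 0.0},{"rx": 0.0,"ry": 0.0,"rz": -0.0428,"x": 0.091,"y": -0.304,"z": 0.0,"fingers": 0.0},{"rx": 0.0,"ry": 0.0,"rz": -0.0428,"x": 0.091,"y": -0.304,"z": 0.0,"fingers": 0.0},{"rx": 0.0,"ry": 0.0,"rz": -0.0428,"x": 0.091,"y": -0.304,"z": 0.0,"fingers": 0.0}]' --squeeze 30

```text
time: 6.22
ee_pos: [0.5755, -0.0814, 0.2285]
eef_rot: [0.998, 0.057, -0.001, 0.0]
ft_force: [-0.8, 0.1, -2.6]
width: 0.0148
```

Run:
```python
from h import *
s=monitor.read_state();print(s["time"],s["ee_pos"],s["ft_force"],s["width"]);go((.5762,-.0804,.19),6.6)
for n in ("scene","top"):
    c=viewer.camera(n);P=cloud(c);ok=c["depth"]>0
    sl=(slice(100,300),slice(180,446)) if n=="scene" else (slice(140,290),slice(130,330))
    cv2.imwrite(f"pics/{n}4.png",cv2.resize(c["color"][sl][:,:,::-1],(800,600)))
    np.savez(f"{n}4.npz",P=P,color=c["color"],ok=ok)
    hsv=cv2.cvtColor(c["color"],cv2.COLOR_RGB2HSV); H,S,V=[hsv[...,i].astype(int) for i in range(3)]
    X,Y,Z=P[...,0],P[...,1],P[...,2]
    m=ok&(abs(X-.576)<.09)&(abs(Y+.08)<.05)&(Z>.1)&(Z<.2)&(H>100)&(H<130)&(S>120)
    if m.sum()>5: print(n,m.sum(),rect(P[m]),P[m].min(0),P[m].max(0))
    m=ok&(abs(X-.576)<.09)&(abs(Y+.08)<.06)&(Z>.1)&(Z<.2)
    print(P[m].min(0),P[m].max(0))
```

```text
6.225 [ 0.57552678 -0.08139949  0.22848087] [-0.83267835  0.12797042 -2.58257628] 0.014832442164906156
xyz [ 0.0008 -0.0009  0.0385] r [ 0.0001  0.0002 -0.0003] dist 0.03849973290675713
scene 72 (0.6027, -0.0815, 45.8, 24.7, 13.28) [ 0.57756776 -0.09759914  0.17283318] [ 0.6252094 -0.0721149  0.1999699]
[ 0.52558182 -0.10201268  0.11714352] [ 0.62661184 -0.05943576  0.1999699 ]Traceback (most recent call last):
  File "<stdin>", line 13, in <module>
    return umr_minimum(a, axis, None, out, keepdims, initial, where)
ValueError: zero-size array to reduction operation minimum which has no identity
```

View pics/scene4.png

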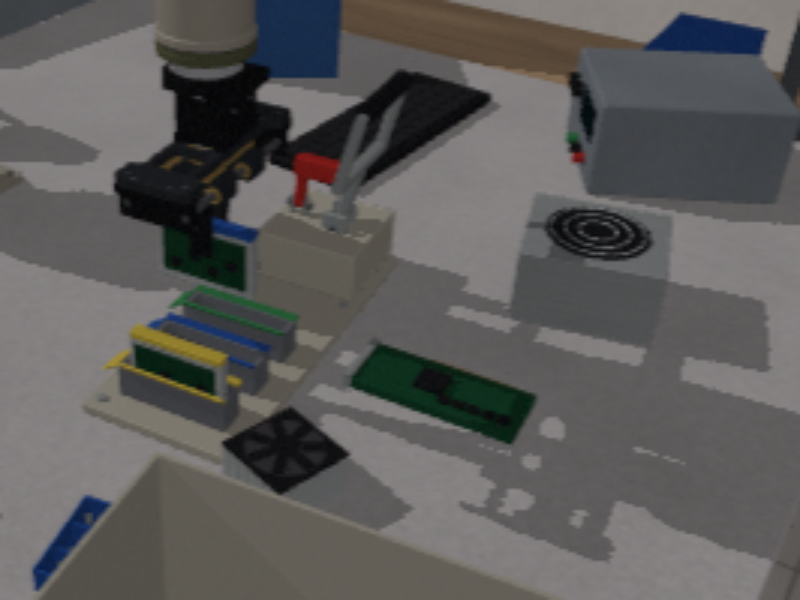

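View pics/top4.png

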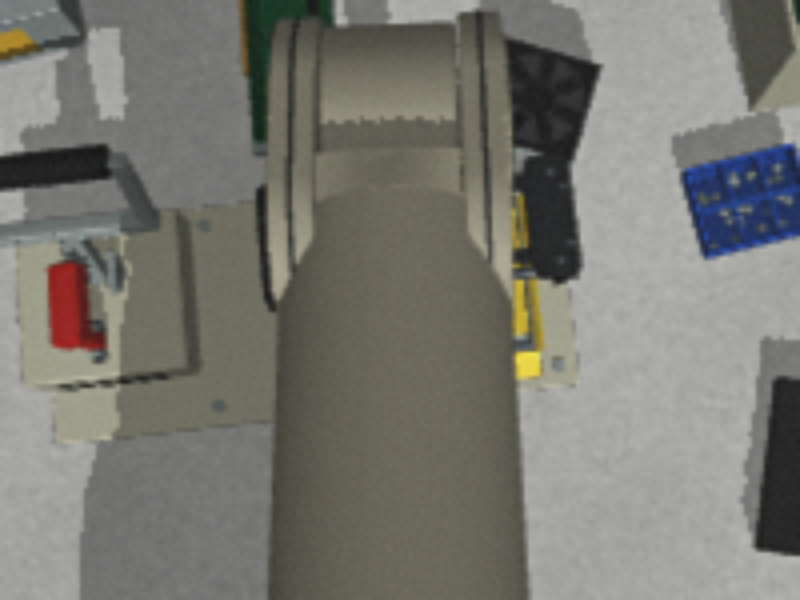

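Run:
```python
from h import *
a=np.radians(6.6);ex=np.array([np.cos(a),np.sin(a)]);ey=np.array([-np.sin(a),np.cos(a)])
c0=np.array([.5762,-.0804])
D=np.load("scene4.npz");P=D["P"];ok=D["ok"]
q=P[...,:2]-c0;U=q@ex;W=q@ey;Z=P[...,2]
k=ok&(abs(U)<.048)&(abs(W)<.03)&(Z>.12)&(Z<.15)
print(k.sum(),np.percentile(W[k],[5,50,95]))
A=np.c_[U[k],np.ones(k.sum()),Z[k]-.135];print(np.linalg.lstsq(A,W[k],rcond=None)[0])
# yellow drive & lip check in same picture
k=ok&(abs(U)<.045)&(abs(W+.0675)<.012)&(Z>.062)&(Z<.083);A=np.c_[U[k],np.ones(k.sum()),Z[k]-.075]
print(k.sum(),np.linalg.lstsq(A,W[k],rcond=None)[0])
D=np.load("scene.npz");P=D["P"];ok=D["ok"];q=P[...,:2]-c0;U=q@ex;W=q@ey;Z=P[...,2]
hsv=cv2.cvtColor(D["color"],cv2.COLOR_RGB2HSV);H,S=hsv[...,0],hsv[...,1]
k=ok&(abs(U)<.05)&(abs(W)<.03)&(Z>.045)&(Z<.06)&(H>100)&(H<130)&(S>100)
print(k.sum(),np.sort(W[k]).round(3))
```

```text
255 [-0.01118395 -0.00884691 -0.00609269]
[ 0.01264434 -0.00862738 -0.01926971]
164 [-0.00428069 -0.06851214  0.04825029]
95 [-0.021 -0.02  -0.019 -0.019 -0.019 -0.018 -0.018 -0.018 -0.017 -0.017
  0.008  0.009  0.009  0.01   0.01   0.01   0.011  0.011  0.011  0.011
  0.011  0.011  0.011  0.012  0.012  0.012  0.012  0.012  0.012  0.012
  0.012  0.012  0.012  0.012  0.013  0.013  0.013  0.013  0.013  0.013
  0.013  0.013  0.013  0.013  0.013  0.013  0.013  0.013  0.014  0.014
  0.014  0.014  0.014  0.014  0.014  0.014  0.014  0.014  0.014  0.014
  0.014  0.014  0.014  0.014  0.014  0.014  0.014  0.014  0.014  0.015
  0.015  0.015  0.015  0.015  0.015  0.015  0.015  0.015  0.015  0.016
  0.016  0.016  0.016  0.016  0.016  0.016  0.016  0.016  0.016  0.017
  0.017  0.017  0.017  0.018  0.018]
```

drive_tool --plan '[{"rx": 0.0,"ry": 0.0,"rz": -0.0003,"x": 0.0008,"y": -0.0009,"z": 0.025,"fingers": 0.0},{"rx": 0.0,"ry": 0.0,"rz": -0.0003,"x": 0.0008,"y": -0.0009,"z": 0.055,"fingers": 0.0},{"rx": 0.0,"ry": 0.0,"rz": -0.0003,"x": 0.0008,"y": -0.0009,"z": 0.063,"fingers": 0.0},{"rx": 0.0,"ry": 0.0,"rz": -0.0003,"x": 0.0008,"y": -0.0009,"z": 0.069,"fingers": 0.0},{"rx": 0.0,"ry": 0.0,"rz": -0.0003,"x": 0.0008,"y": -0.0009,"z": 0.075,"fingers": 0.0},{"rx": 0.0,"ry": 0.0,"rz": -0.0003,"x": 0.0008,"y": -0.0009,"z": 0.075,"fingers": 0.0}]' --squeeze 30

```text
time: 7.08
ee_pos: [0.5768, -0.0791, 0.1544]
eef_rot: [0.998, 0.059, 0.0, 0.0]
ft_force: [0.8, 0.3, -3.0]
width: 0.0143
```

Run:
```python
from h import *
s=monitor.read_state();print(s["time"],s["ee_pos"],s["ft_force"],s["torque"],s["width"]);go((.5762,-.0804,.126),6.6)
```

```text
7.075 [ 0.57682005 -0.07907744  0.15441996] [ 0.78063357  0.33818928 -2.95423371] [ 4.71775119e-05 -2.44573245e-02 -3.41407481e-03] 0.014341194163205498
xyz [-0.0008  0.0012  0.0284] r [ 0.     -0.      0.0003] dist 0.02845747167743283
```

drive_tool --plan '[{"rx": 0.0,"ry": 0.0,"rz": 0.0,"x": 0.0,"y": 0.0005,"z": 0.008,"fingers": 0.0},{"rx": 0.0,"ry": 0.0,"rz": 0.0,"x": 0.0,"y": 0.0005,"z": 0.016,"fingers": 0.0},{"rx": 0.0,"ry": 0.0,"rz": 0.0,"x": 0.0,"y": 0.0005,"z": 0.022,"fingers": 0.0},{"rx": 0.0,"ry": 0.0,"rz": 0.0,"x": 0.0,"y": 0.0005,"z": 0.025,"fingers": 0.0},{"rx": 0.0,"ry": 0.0,"rz": 0.0,"x": 0.0,"y": 0.0005,"z": 0.025,"fingers": 0.0}]' --squeeze 30

```text
time: 7.7
ee_pos: [0.5767, -0.0794, 0.129]
eef_rot: [0.998, 0.059, -0.0, -0.0]
ft_force: [-1.1, 0.7, -3.0]
width: 0.0146
```

drive_tool --plan '[{"rx": 0.0,"ry": 0.0,"rz": 0.0,"x": 0.0,"y": 0.0,"z": 0.0015,"fingers": 0.0},{"rx": 0.0,"ry": 0.0,"rz": 0.0,"x": 0.0,"y": 0.0,"z": 0.003,"fingers": 0.0},{"rx": 0.0,"ry": 0.0,"rz": 0.0,"x": 0.0,"y": 0.0,"z": 0.003,"fingers": 0.0}]' --squeeze 30

```text
time: 8.07
ee_pos: [0.5769, -0.0795, 0.1263]
eef_rot: [0.998, 0.059, 0.0, 0.0]
ft_force: [0.2, -0.3, -2.4]
width: 0.015
```

drive_tool --plan '[{"rx": 0.0,"ry": 0.0,"rz": 0.0,"x": 0.0,"y": 0.0,"z": 0.001,"fingers": 0.0},{"rx": 0.0,"ry": 0.0,"rz": 0.0,"x": 0.0,"y": 0.0,"z": 0.001,"fingers": 0.0}]' --squeeze 30

```text
time: 8.32
ee_pos: [0.5769, -0.0796, 0.1262]
eef_rot: [0.998, 0.059, 0.0, 0.0]
ft_force: [-4.7, 0.5, 7.7]
width: 0.0147
```

Run:
```python
from h import *
s=monitor.read_state();print(s["time"],s["ee_pos"],s["ft_force"],s["torque"])
c=viewer.camera("scene");P=cloud(c);ok=c["depth"]>0
cv2.imwrite("pics/s5.png",cv2.resize(c["color"][170:270,200:333][:,:,::-1],(800,600)))
a=np.radians(6.6);ex=np.array([np.cos(a),np.sin(a)]);ey=np.array([-np.sin(a),np.cos(a)])
q=P[...,:2]-np.array([.5762,-.0804]);U=q@ex;W=q@ey;Z=P[...,2]
hsv=cv2.cvtColor(c["color"],cv2.COLOR_RGB2HSV);H,S=hsv[...,0],hsv[...,1]
for nm,w,lo,hi in(("b",0,100,130),("y",-.06,20,35)):
    k=ok&(abs(U)<.05)&(abs(W-w)<.007)&(Z>.07)&(Z<.12)&(H>lo)&(H<hi)&(S>100);print(nm,k.sum(),np.percentile(Z[k],[5,50,95]) if k.sum() else "",U[k].min(),U[k].max())
    kk=k&(Z>.08); print(np.polyfit(U[kk],Z[kk],1))
```

```text
8.325 [ 0.57688689 -0.07956025  0.12620458] [-4.72015811  0.46845181  7.716428  ] [0.11602189 1.04751596 0.01589525]
b 55 [0.07977355 0.0857514  0.08774954] 0.00779543046237896 0.049708351863288223
[-0.02502065  0.08633543]
y 102 [0.08302991 0.08601827 0.08781752] -0.047885355929686894 0.049774788768953804
[-0.00300968  0.08591692]
```

View pics/s5.png

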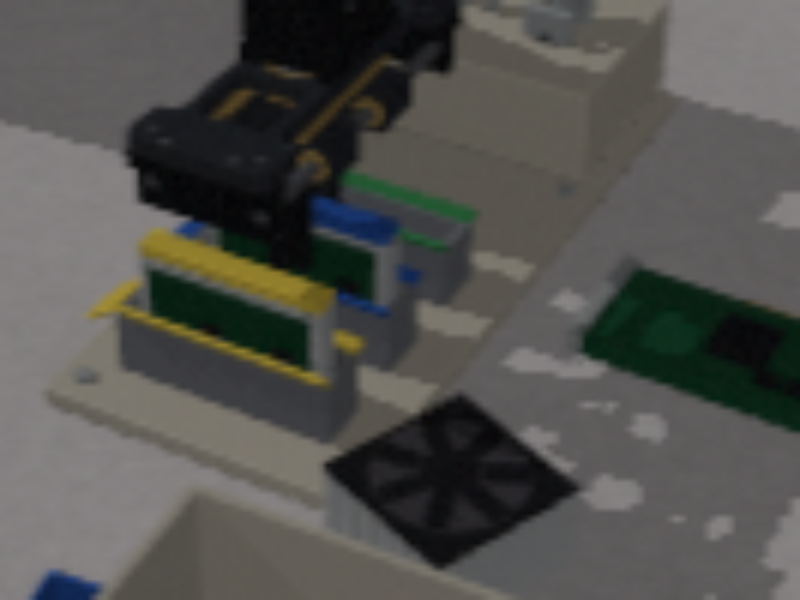

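The blue band sits at the same height as the yellow one (86 mm). The push force rose at TCP z 0.126 as expected, so the drive is on the floor of its bay. I'll release with a small opening so the yellow drive isn't touched.

drive_tool --plan '[{"rx": 0.0,"ry": 0.0,"rz": 0.0,"x": 0.0,"y": 0.0,"z": 0.0,"fingers": 0.38},{"rx": 0.0,"ry": 0.0,"rz": 0.0,"x": 0.0,"y": 0.0,"z": 0.0,"fingers": 0.38},{"rx": 0.0,"ry": 0.0,"rz": 0.0,"x": 0.0,"y": 0.0,"z": 0.0,"fingers": 0.38},{"rx": 0.0,"ry": 0.0,"rz": 0.0,"x": 0.0,"y": 0.0,"z": 0.0,"fingers": 0.38}]' --squeeze 30

```text
time: 8.88
ee_pos: [0.5768, -0.0795, 0.1252]
eef_rot: [0.998, 0.059, 0.0, -0.0]
ft_force: [-0.5, -0.2, -0.0]
width: 0.0323
```

drive_tool --plan '[{"rx": 0.0,"ry": 0.0,"rz": 0.0,"x": 0.0,"y": 0.0,"z": -0.03,"fingers": 0.38},{"rx": 0.0,"ry": 0.0,"rz": 0.0,"x": 0.0,"y": 0.0,"z": -0.08,"fingers": 0.38},{"rx": 0.0,"ry": 0.0,"rz": 0.0,"x": 0.0,"y": 0.0,"z": -0.12,"fingers": 0.0},{"rx": 0.0,"ry": 0.0,"rz": 0.0,"x": 0.0,"y": 0.0,"z": -0.12,"fingers": 0.0}]' --squeeze 30

```text
time: 9.38
ee_pos: [0.5783, -0.0794, 0.2488]
eef_rot: [0.998, 0.059, 0.003, 0.001]
ft_force: [-0.5, -0.0, -1.3]
width: 0.0203
```

Run:
```python
from h import *
s=monitor.read_state();print(s["time"],s["ee_pos"],s["ft_force"],s["joint_positions"],s["width"])
go((.5339,.1110,.245),6.6);go((.5339,.1110,.185),6.6);go((.5259,.1806,.185),6.6)
c=viewer.camera("scene");P=cloud(c);ok=c["depth"]>0
cv2.imwrite("pics/s6.png",cv2.resize(c["color"][120:270,200:400][:,:,::-1],(800,600)))
a=np.radians(6.6);ex=np.array([np.cos(a),np.sin(a)]);ey=np.array([-np.sin(a),np.cos(a)])
O=np.array([.5670,-.0009])
q=P[...,:2]-O;U=q@ex;W=q@ey;Z=P[...,2]
hsv=cv2.cvtColor(c["color"],cv2.COLOR_RGB2HSV);H,S,V=hsv[...,0],hsv[...,1],hsv[...,2]
k=ok&(abs(U)<.05)&(abs(W-.16)<.05)&((H<8)|(H>172))&(S>150)
print("red U",U[k].min(),U[k].max(),"W",np.percentile(W[k],[5,25,50,75,95]),"Z",Z[k].min(),Z[k].max())
k=ok&(abs(U+.08-0.08)<.055)&(abs(W+.08)<.008)&(Z>.07)&(Z<.12)&(H>100)&(H<130)&(S>100);print("blue",k.sum(),np.median(Z[k]),U[k].min(),U[k].max(),np.polyfit(U[k&(Z>.08)],Z[k&(Z>.08)],1))
D=np.load("top.npz");P=D["P"];ok=D["ok"];c=D["color"];hsv=cv2.cvtColor(c,cv2.COLOR_RGB2HSV);H,S,V=hsv[...,0],hsv[...,1],hsv[...,2]
q=P[...,:2]-O;U=q@ex;W=q@ey;Z=P[...,2]
k=ok&(U>.03)&(U<.13)&(abs(W-.16)<.08)&(Z>.18)&(V<70)
for w in np.arange(.1,.221,.02):
    kk=k&(abs(W-w)<.008);
    if kk.sum(): print("bar",round(w,2),kk.sum(),np.median(U[kk]),Z[kk].max(),U[kk].min(),U[kk].max())
```

```text
9.375 [ 0.57827849 -0.07943254  0.24881558] [-0.47183314 -0.04598761 -1.30646496] [ 0.42815648  0.29966969 -0.44507825  1.61869808  0.1355256   1.24768696
 -1.49547265] 0.02033470529240916
xyz [-0.0218 -0.1943  0.0034] r [ 0.0003 -0.0009  0.0003] dist 0.19557239673545754
xyz [-0.0222 -0.1944  0.0634] r [ 0.0003 -0.0009  0.0003] dist 0.20568527484774315
xyz [-0.022  -0.2645  0.0632] r [ 0.0003 -0.0009  0.0003] dist 0.27282385915487484
red U -0.028107001434428125 0.022263534179101506 W [0.15209888 0.15375073 0.15553828 0.15754467 0.16984056] Z 0.08049577348586467 0.14345811450620327
blue 132 0.08576158600718414 -0.049084816117364316 0.051027852667914715 [0.00759292 0.08536334]
bar 0.1 4 0.06492092801552138 0.22688094503942624 0.06301379620669874 0.06947655974543177
bar 0.12 54 0.06921736718126326 0.24696501022549233 0.06090417630064178 0.08249999753936202
bar 0.14 55 0.06887878126012881 0.2475845679364227 0.060329276726121706 0.08206152708058906
bar 0.16 56 0.06959337819333286 0.24848108116378576 0.060666776788648305 0.08174198597299977
bar 0.18 56 0.0700591927783514 0.2484548886463469 0.06070022017687521 0.08154261428065684
bar 0.2 58 0.06952564196813643 0.24719520698635233 0.06099664701135825 0.08099832604324085
```

View pics/s6.png

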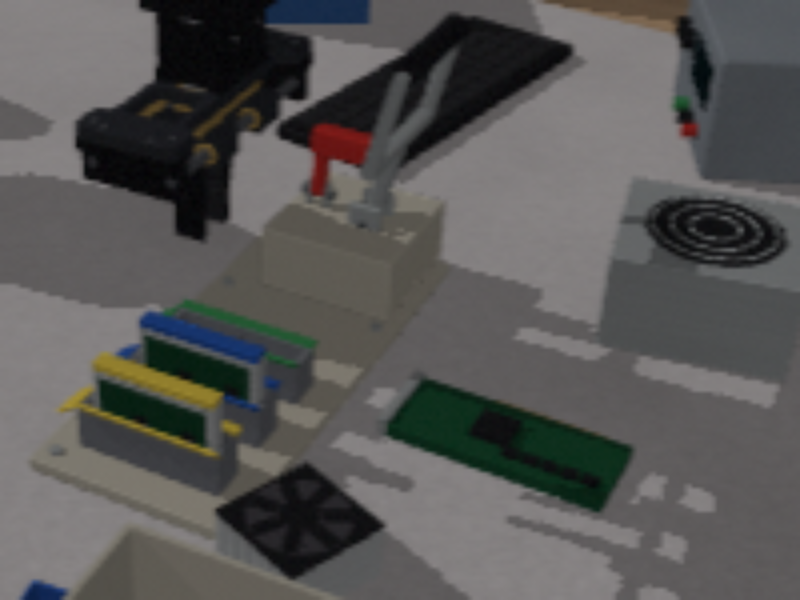

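drive_tool --plan '[{"rx": 0.0,"ry": 0.0,"rz": 0.0,"x": -0.005,"y": -0.04,"z": 0.0,"fingers": 0.0},{"rx": 0.0,"ry": 0.0,"rz": 0.0,"x": -0.011,"y": -0.095,"z": 0.0,"fingers": 0.0},{"rx": 0.0,"ry": 0.0,"rz": 0.0,"x": -0.017,"y": -0.15,"z": 0.01,"fingers": 0.0},{"rx": 0.0,"ry": 0.0,"rz": 0.0,"x": -0.0215,"y": -0.185,"z": 0.025,"fingers": 0.0},{"rx": 0.0,"ry": 0.0,"rz": 0.0,"x": -0.0215,"y": -0.194,"z": 0.05,"fingers": 0.0},{"rx": 0.0,"ry": 0.0,"rz": 0.0,"x": -0.0215,"y": -0.194,"z": 0.062,"fingers": 0.0},{"rx": 0.0,"ry": 0.0,"rz": 0.0,"x": -0.0215,"y": -0.194,"z": 0.062,"fingers": 0.0}]' --squeeze 30

```text
time: 10.3
ee_pos: [0.5323, 0.1096, 0.182]
eef_rot: [0.998, 0.058, -0.001, 0.0]
ft_force: [0.5, -0.7, 0.5]
width: 0.0006
```

Run:
```python
from h import *
s=monitor.read_state();print(s["time"],s["ee_pos"],s["ft_force"],s["width"])
go((.5259,.1806,.185),6.6)
for n in ("scene","top"):
    c=viewer.camera(n)
    sl=(slice(100,220),slice(220,380)) if n=="scene" else (slice(140,290),slice(90,290))
    cv2.imwrite(f"pics/{n}7.png",cv2.resize(c["color"][sl][:,:,::-1],(800,600)))
```

```text
10.3 [0.53229255 0.10961665 0.18198621] [ 0.46822545 -0.73155278  0.47482767] 0.0006393292501932754
xyz [ 0.0019 -0.0712 -0.003 ] r [0.0001 0.0004 0.0002] dist 0.0713343079936578
```

View pics/scene7.png

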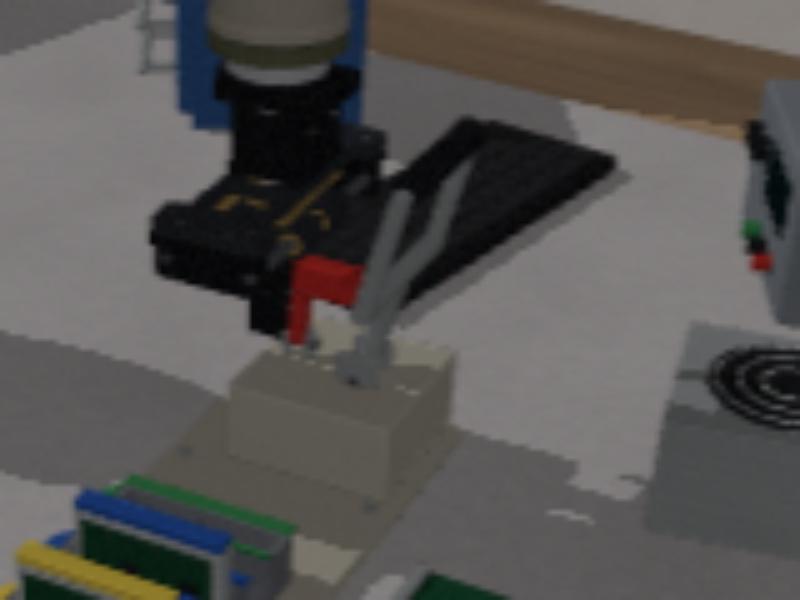

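View pics/top7.png

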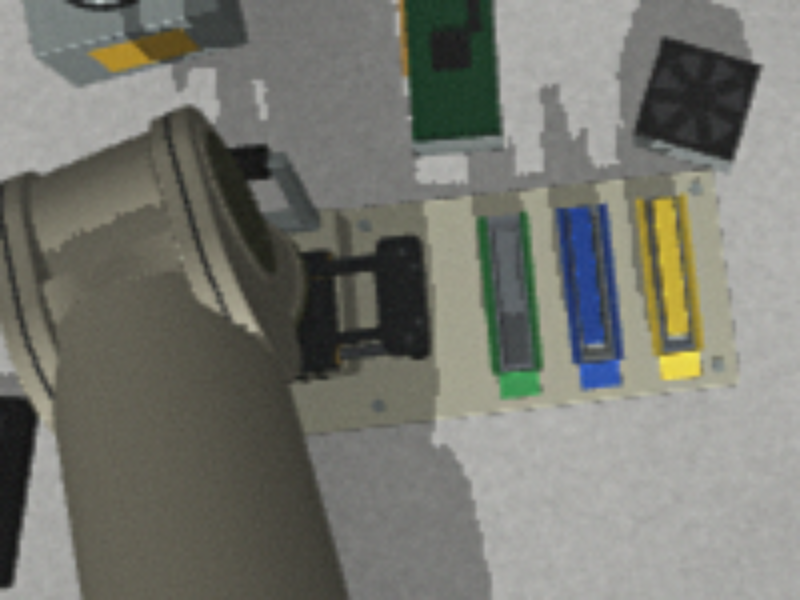

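drive_tool --plan '[{"rx": 0.0,"ry": 0.0,"rz": 0.0,"x": 0.001,"y": -0.015,"z": -0.002,"fingers": 0.0},{"rx": 0.0,"ry": 0.0,"rz": 0.0,"x": 0.001,"y": -0.025,"z": -0.002,"fingers": 0.0},{"rx": 0.0,"ry": 0.0,"rz": 0.0,"x": 0.001,"y": -0.035,"z": -0.002,"fingers": 0.0},{"rx": 0.0,"ry": 0.0,"rz": 0.0,"x": 0.001,"y": -0.045,"z": -0.002,"fingers": 0.0},{"rx": 0.0,"ry": 0.0,"rz": 0.0,"x": 0.001,"y": -0.055,"z": -0.002,"fingers": 0.0},{"rx": 0.0,"ry": 0.0,"rz": 0.0,"x": 0.001,"y": -0.065,"z": -0.002,"fingers": 0.0},{"rx": 0.0,"ry": 0.0,"rz": 0.0,"x": 0.001,"y": -0.073,"z": -0.002,"fingers": 0.0},{"rx": 0.0,"ry": 0.0,"rz": 0.0,"x": 0.001,"y": -0.073,"z": -0.002,"fingers": 0.0},{"rx": 0.0,"ry": 0.0,"rz": 0.0,"x": 0.001,"y": -0.073,"z": -0.002,"fingers": 0.0}]' --squeeze 30

```text
time: 11.52
ee_pos: [0.5253, 0.1829, 0.1851]
eef_rot: [0.998, 0.058, -0.0, 0.0]
ft_force: [0.1, -0.8, 0.8]
width: 0.0002
```

Run:
```python
from h import *
s=monitor.read_state();print(s["time"],s["ee_pos"],s["ft_force"],s["width"])
c=viewer.camera("scene")
cv2.imwrite("pics/s8.png",cv2.resize(c["color"][100:220,220:380][:,:,::-1],(800,600)))
```

```text
11.525 [0.52528343 0.18293323 0.18514963] [ 0.09128944 -0.81329488  0.76614677] 0.00021566690778453113
```

View pics/s8.png

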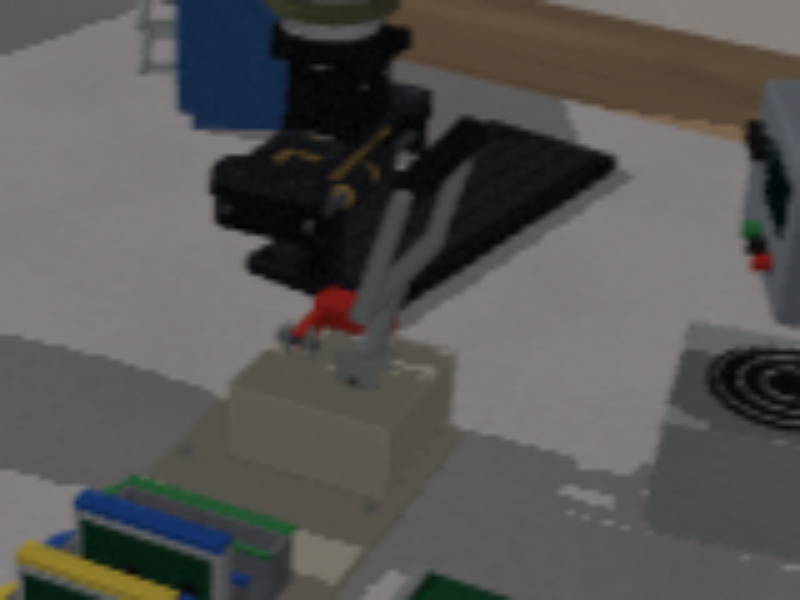

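The catch now lies over on its far side (red at about (345,310) in the crop). Next I'll go up and turn 90° above the handle bar.

Run:
```python
from h import *
go((.6194,.163,.385),96.6)
s=monitor.read_state();print(s["joint_positions"])
```

```text
xyz [ 0.0911  0.0307 -0.1998] r [ 0.      0.     -0.2498] dist 0.22175577292158413
[ 0.08296433  0.32654207 -0.58799278  1.75032535  0.19886376  1.12455654
 -2.0211257 ]
```

drive_tool --plan '[{"rx": 0.0,"ry": 0.0,"rz": 0.0,"x": 0.0,"y": 0.0,"z": -0.05,"fingers": 0.0},{"rx": 0.0,"ry": 0.0,"rz": 0.0,"x": 0.0,"y": 0.0,"z": -0.1,"fingers": 0.0},{"rx": 0.0,"ry": 0.0,"rz": -0.025,"x": 0.0,"y": 0.0,"z": -0.15,"fingers": 0.0},{"rx": 0.0,"ry": 0.0,"rz": -0.05,"x": 0.01,"y": 0.003,"z": -0.19,"fingers": 0.5},{"rx": 0.0,"ry": 0.0,"rz": -0.077,"x": 0.02,"y": 0.006,"z": -0.2,"fingers": 1.0},{"rx": 0.0,"ry": 0.0,"rz": -0.104,"x": 0.03,"y": 0.01,"z": -0.2,"fingers": 1.0},{"rx": 0.0,"ry": 0.0,"rz": -0.131,"x": 0.044,"y": 0.014,"z": -0.2,"fingers": 1.0},{"rx": 0.0,"ry": 0.0,"rz": -0.158,"x": 0.056,"y": 0.018,"z": -0.2,"fingers": 1.0},{"rx": 0.0,"ry": 0.0,"rz": -0.185,"x": 0.068,"y": 0.022,"z": -0.2,"fingers": 1.0},{"rx": 0.0,"ry": 0.0,"rz": -0.212,"x": 0.08,"y": 0.026,"z": -0.2,"fingers": 1.0},{"rx": 0.0,"ry": 0.0,"rz": -0.235,"x": 0.088,"y": 0.03,"z": -0.2,"fingers": 1.0},{"rx": 0.0,"ry": 0.0,"rz": -0.25,"x": 0.091,"y": 0.031,"z": -0.2,"fingers": 1.0}]' --squeeze 30

```text
time: 13.08
ee_pos: [0.6198, 0.1622, 0.3848]
eef_rot: [0.664, 0.748, -0.0, -0.0]
ft_force: [1.0, 0.6, -0.3]
width: 0.0819
```

drive_tool --plan '[{"rx": 0.0,"ry": 0.0,"rz": 0.0,"x": 0.0,"y": 0.0,"z": 0.0,"fingers": 1.0},{"rx": 0.0,"ry": 0.0,"rz": 0.0,"x": 0.0,"y": 0.0,"z": 0.0,"fingers": 1.0},{"rx": 0.0,"ry": 0.0,"rz": 0.0,"x": 0.0,"y": 0.0,"z": 0.0,"fingers": 1.0}]'

```text
time: 13.45
ee_pos: [0.619, 0.1632, 0.3854]
eef_rot: [0.665, 0.747, -0.0, 0.0]
ft_force: [0.8, 0.7, 0.6]
width: 0.0867
```

Run:
```python
from h import *
s=monitor.read_state();print(s["time"],s["ee_pos"],s["ft_force"],s["width"],s["joint_positions"])
c=viewer.camera("scene");P=cloud(c);ok=c["depth"]>0
cv2.imwrite("pics/s9.png",cv2.resize(c["color"][60:220,220:433][:,:,::-1],(800,600)))
go((.6194,.163,.286),96.6)
a=np.radians(6.6);ex=np.array([np.cos(a),np.sin(a)]);ey=np.array([-np.sin(a),np.cos(a)])
O=np.array([.5670,-.0009]);q=P[...,:2]-O;U=q@ex;W=q@ey;Z=P[...,2]
k=ok&(abs(U-.07)<.03)&(abs(W-.16)<.08)&(Z>.2)&(Z<.26);print(k.sum(),W[k].min(),W[k].max(),U[k].min(),Z[k].max())
```

```text
13.45 [0.61904756 0.16318622 0.38535988] [0.75687742 0.67921048 0.63712944] 0.086695503019901 [ 0.19798972  0.43596645 -0.76877086  1.22719206  0.29836684  1.59029805
 -0.39973115]
xyz [-0.0002  0.0003  0.0994] r [0.     0.     0.0002] dist 0.09936827665721737
205 0.09267000924010928 0.2219435292729865 0.05728121021264185 0.24583532806934527
```

View pics/s9.png

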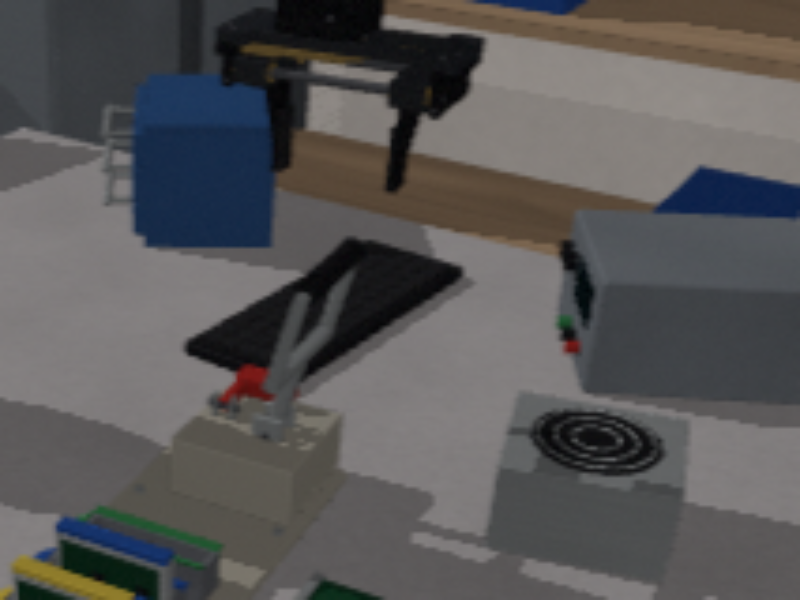

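drive_tool --plan '[{"rx": 0.0,"ry": 0.0,"rz": 0.0,"x": 0.0,"y": 0.0,"z": 0.04,"fingers": 1.0},{"rx": 0.0,"ry": 0.0,"rz": 0.0,"x": 0.0,"y": 0.0,"z": 0.075,"fingers": 1.0},{"rx": 0.0,"ry": 0.0,"rz": 0.0,"x": 0.0,"y": 0.0,"z": 0.099,"fingers": 1.0},{"rx": 0.0,"ry": 0.0,"rz": 0.0,"x": 0.0,"y": 0.0,"z": 0.099,"fingers": 0.0},{"rx": 0.0,"ry": 0.0,"rz": 0.0,"x": 0.0,"y": 0.0,"z": 0.099,"fingers": 0.0},{"rx": 0.0,"ry": 0.0,"rz": 0.0,"x": 0.0,"y": 0.0,"z": 0.099,"fingers": 0.0},{"rx": 0.0,"ry": 0.0,"rz": 0.0,"x": 0.0,"y": 0.0,"z": 0.099,"fingers": 0.0},{"rx": 0.0,"ry": 0.0,"rz": 0.0,"x": 0.0,"y": 0.0,"z": 0.099,"fingers": 0.0},{"rx": 0.0,"ry": 0.0,"rz": 0.0,"x": 0.0,"y": 0.0,"z": 0.099,"fingers": 0.0},{"rx": 0.0,"ry": 0.0,"rz": 0.0,"x": 0.0,"y": 0.0,"z": 0.099,"fingers": 0.0},{"rx": 0.0,"ry": 0.0,"rz": 0.0,"x": 0.0,"y": 0.0,"z": 0.099,"fingers": 0.0},{"rx": 0.0,"ry": 0.0,"rz": 0.0,"x": 0.0,"y": 0.0,"z": 0.099,"fingers": 0.0}]' --squeeze 15

```text
time: 15.0
ee_pos: [0.6192, 0.1632, 0.2862]
eef_rot: [0.664, 0.747, 0.0, 0.0]
ft_force: [1.3, -0.1, -0.2]
width: 0.0215
```

Run:
```python
from h import *
s=monitor.read_state();print(s["time"],s["ee_pos"],s["ft_force"],s["width"],s["joint_positions"])
M=R.from_quat(s["eef_rot"]);p0=s["ee_pos"]
a=np.radians(6.6);ex=np.array([np.cos(a),np.sin(a),0])
r0=.170
for th in np.linspace(0,1,11):
    b=lambda t:30e-3*ex+r0*(-np.sin(t-.25)*ex+np.array([0,0,np.cos(t-.25)]))
    d=b(th*.95)-b(0); print(round(th*.95,3),np.round(M.inv().apply(d),4))
```

```text
15.0 [0.6192418  0.16317221 0.28623407] [ 1.29891225 -0.11075008 -0.16618009] 0.02146252686601879 [ 0.21703591  0.47155497 -0.75856478  1.3935889   0.32259558  1.40238799
 -0.4227943 ]
0.0 [0. 0. 0.]
0.095 [ 0.     -0.0158 -0.0032]
0.19 [ 0.0001 -0.0319 -0.005 ]
0.285 [ 0.0001 -0.048  -0.0052]
0.38 [ 0.0001 -0.0641 -0.0039]
0.475 [ 0.0002 -0.08   -0.001 ]
0.57 [ 0.0002 -0.0955  0.0033]
0.665 [ 0.0002 -0.1106  0.0091]
0.76 [ 0.0003 -0.1251  0.0163]
0.855 [ 0.0003 -0.1388  0.0249]
0.95 [ 0.0003 -0.1516  0.0347]
```

drive_tool --plan '[{"rx": 0.0,"ry": 0.0,"rz": 0.0,"x": 0.0,"y": -0.008,"z": -0.0018,"fingers": 0.0},{"rx": 0.0,"ry": 0.0,"rz": 0.0,"x": 0.0,"y": -0.016,"z": -0.0032,"fingers": 0.0},{"rx": 0.0,"ry": 0.0,"rz": 0.0,"x": 0.0,"y": -0.024,"z": -0.0042,"fingers": 0.0},{"rx": 0.0,"ry": 0.0,"rz": 0.0,"x": 0.0,"y": -0.032,"z": -0.005,"fingers": 0.0},{"rx": 0.0,"ry": 0.0,"rz": 0.0,"x": 0.0,"y": -0.04,"z": -0.0052,"fingers": 0.0},{"rx": 0.0,"ry": 0.0,"rz": 0.0,"x": 0.0,"y": -0.04,"z": -0.0052,"fingers": 0.0}]' --squeeze 20

```text
time: 15.75
ee_pos: [0.5796, 0.1587, 0.2931]
eef_rot: [0.664, 0.747, 0.001, 0.001]
ft_force: [4.4, 1.0, 7.7]
width: 0.0214
```

drive_tool --plan '[{"rx": 0.0,"ry": 0.0,"rz": 0.0,"x": 0.0,"y": -0.012,"z": 0.0,"fingers": 0.0},{"rx": 0.0,"ry": 0.0,"rz": 0.0,"x": 0.0,"y": -0.024,"z": 0.0013,"fingers": 0.0},{"rx": 0.0,"ry": 0.0,"rz": 0.0,"x": 0.0,"y": -0.04,"z": 0.0042,"fingers": 0.0},{"rx": 0.0,"ry": 0.0,"rz": 0.0,"x": 0.0,"y": -0.0555,"z": 0.0085,"fingers": 0.0},{"rx": 0.0,"ry": 0.0,"rz": 0.0,"x": 0.0,"y": -0.0706,"z": 0.0143,"fingers": 0.0},{"rx": 0.0,"ry": 0.0,"rz": 0.0,"x": 0.0,"y": -0.0706,"z": 0.0143,"fingers": 0.0}]' --squeeze 20

```text
time: 16.5
ee_pos: [0.5089, 0.1508, 0.2778]
eef_rot: [0.664, 0.748, 0.0, 0.001]
ft_force: [2.3, 3.9, 5.1]
width: 0.0216
```

Run:
```python
from h import *
s=monitor.read_state();print(s["time"],s["ee_pos"],s["ft_force"],s["torque"],s["width"],s["joint_positions"])
c=viewer.camera("scene");cv2.imwrite("pics/s10.png",cv2.resize(c["color"][60:220,200:413][:,:,::-1],(800,600)))
```

```text
16.5 [0.5088507  0.15079657 0.27780969] [2.33137077 3.94944982 5.06700175] [ 0.77815086 -0.62521559  0.00961092] 0.021644054074210602 [ 0.3567873   0.22025684 -0.82435071  1.6967784   0.16801636  1.29642406
 -0.38309868]
```

View pics/s10.png

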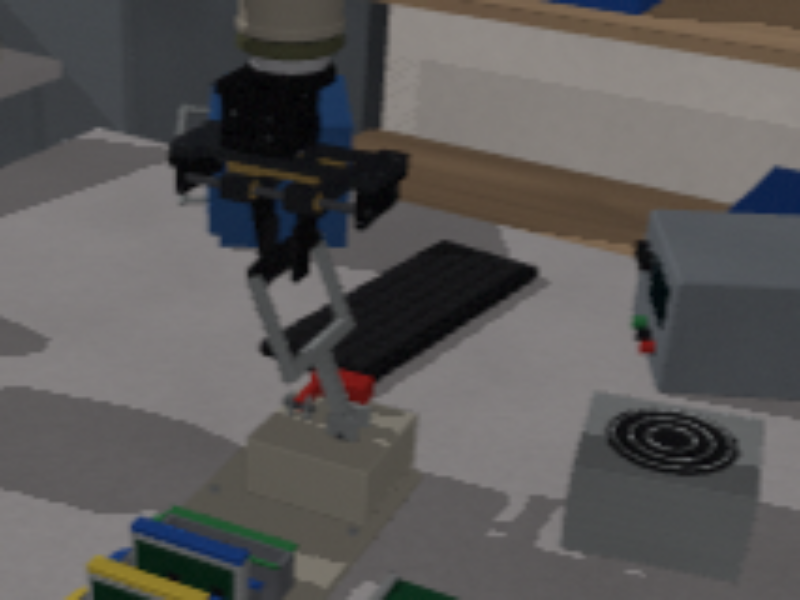

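drive_tool --plan '[{"rx": 0.0,"ry": 0.0,"rz": 0.0,"x": 0.0,"y": -0.0075,"z": 0.0035,"fingers": 0.0},{"rx": 0.0,"ry": 0.0,"rz": 0.0,"x": 0.0,"y": -0.0145,"z": 0.0072,"fingers": 0.0},{"rx": 0.0,"ry": 0.0,"rz": 0.0,"x": 0.0,"y": -0.0215,"z": 0.0114,"fingers": 0.0},{"rx": 0.0,"ry": 0.0,"rz": 0.0,"x": 0.0,"y": -0.0282,"z": 0.0158,"fingers": 0.0},{"rx": 0.0,"ry": 0.0,"rz": 0.0,"x": 0.0,"y": -0.0346,"z": 0.0205,"fingers": 0.0},{"rx": 0.0,"ry": 0.0,"rz": 0.0,"x": 0.0,"y": -0.039,"z": 0.024,"fingers": 0.0},{"rx": 0.0,"ry": 0.0,"rz": 0.0,"x": 0.0,"y": -0.039,"z": 0.024,"fingers": 0.0}]' --squeeze 20

```text
time: 17.42
ee_pos: [0.4712, 0.1462, 0.2536]
eef_rot: [0.664, 0.747, 0.001, 0.0]
ft_force: [4.4, 4.3, 3.3]
width: 0.0215
```

drive_tool --plan '[{"rx": 0.0,"ry": 0.0,"rz": 0.0,"x": 0.0,"y": -0.002,"z": 0.0016,"fingers": 0.0},{"rx": 0.0,"ry": 0.0,"rz": 0.0,"x": 0.0,"y": -0.0036,"z": 0.0028,"fingers": 0.0},{"rx": 0.0,"ry": 0.0,"rz": 0.0,"x": 0.0,"y": -0.0036,"z": 0.0028,"fingers": 0.0}]' --squeeze 20

```text
time: 17.8
ee_pos: [0.4683, 0.1459, 0.2513]
eef_rot: [0.664, 0.747, 0.001, 0.001]
ft_force: [5.6, 4.4, 4.1]
width: 0.0213
```

Run:
```python
from h import *
s=monitor.read_state();print(s["time"],s["ee_pos"],s["ft_force"],s["torque"],s["width"])
a=np.radians(6.6);ex=np.array([np.cos(a),np.sin(a)]);O=np.array([.5670,-.0009])
u=(s["ee_pos"][:2]-O)@ex; z=s["ee_pos"][2]-.051; print("bar",u,z,"theta",.25+np.arctan2(.03-u,z-.07),"r",np.hypot(u-.03,z-.07))
```

```text
17.8 [0.4682563  0.14587877 0.25130993] [5.55920452 4.433241   4.12105632] [ 0.86527963 -1.63551994 -0.02167437] 0.021342859105453242
bar -0.08121897127655871 0.20030993072985231 theta 0.9565200260954317 r 0.17131940234145956
```

drive_tool --plan '[{"rx": 0.0,"ry": 0.0,"rz": 0.0,"x": 0.0,"y": -0.0016,"z": 0.0013,"fingers": 0.0},{"rx": 0.0,"ry": 0.0,"rz": 0.0,"x": 0.0,"y": -0.0024,"z": 0.002,"fingers": 0.0},{"rx": 0.0,"ry": 0.0,"rz": 0.0,"x": 0.0,"y": -0.0024,"z": 0.002,"fingers": 0.0}]' --squeeze 20

```text
time: 18.18
ee_pos: [0.4675, 0.1458, 0.2507]
eef_rot: [0.665, 0.747, 0.003, 0.002]
ft_force: [9.2, 3.1, 10.8]
width: 0.0214
```

drive_tool --plan '[{"rx": 0.0,"ry": 0.0,"rz": 0.0,"x": 0.0,"y": -0.001,"z": 0.0006,"fingers": 0.0},{"rx": 0.0,"ry": 0.0,"rz": 0.0,"x": 0.0,"y": -0.001,"z": 0.0006,"fingers": 0.0},{"rx": 0.0,"ry": 0.0,"rz": 0.0,"x": 0.0,"y": -0.001,"z": 0.0006,"fingers": 0.0},{"rx": 0.0,"ry": 0.0,"rz": 0.0,"x": 0.0,"y": -0.001,"z": 0.0006,"fingers": 0.0}]' --squeeze 25

```text
time: 18.68
ee_pos: [0.4672, 0.1457, 0.2506]
eef_rot: [0.665, 0.747, 0.004, 0.002]
ft_force: [13.3, 4.2, 10.9]
width: 0.0209
```

Run:
```python
from h import *
for n in ("scene","top"):
    c=viewer.camera(n);P=cloud(c);ok=c["depth"]>0
    sl=(slice(60,260),slice(170,436)) if n=="scene" else (slice(130,310),slice(110,350))
    cv2.imwrite(f"pics/{n}11.png",cv2.resize(c["color"][sl][:,:,::-1],(800,600)))
    hsv=cv2.cvtColor(c["color"],cv2.COLOR_RGB2HSV);H,S=hsv[...,0],hsv[...,1]
    a=np.radians(6.6);ex=np.array([np.cos(a),np.sin(a)]);ey=np.array([-np.sin(a),np.cos(a)]);O=np.array([.5670,-.0009]);q=P[...,:2]-O;U=q@ex;W=q@ey;Z=P[...,2]
    for nm,w,lo,hi in(("b",-.08,100,130),("y",-.14,20,35)):
        k=ok&(abs(U)<.055)&(abs(W-w)<.009)&(Z>.075)&(Z<.12)&(H>lo)&(H<hi)&(S>100);print(n,nm,k.sum(),np.median(Z[k]),rect(P[k]))
    k=ok&(abs(U)<.06)&(abs(W-.19)<.06)&(Z>.07)&(Z<.16)&((H<8)|(H>172))&(S>150)
    if k.sum(): print("red",k.sum(),P[k].min(0),P[k].max(0),W[k].min(),W[k].max())
s=monitor.read_state();print(s["time"],s["ee_pos"],s["ft_force"],s["torque"],s["width"])
```

```text
scene b 148 0.08568939071167536 (0.5773, -0.081, 101.8, 16.2, 6.2)
scene y 146 0.08581920228587347 (0.5828, -0.1404, 101.5, 17.3, 6.34)
red 98 [0.52076389 0.15032708 0.07506105] [0.57448104 0.22280729 0.12196011] 0.154182692959649 0.22245924340916917
top b 177 0.08652475722671338 (0.5765, -0.0796, 98.7, 14.9, 6.78)
top y 181 0.08667572239997501 (0.5834, -0.1407, 99.7, 15.0, 6.62)
red 66 [0.53256201 0.19360546 0.09053844] [0.55850151 0.21548697 0.0995009 ] 0.1958919225041376 0.2179155358922838
18.775 [0.46718179 0.14574799 0.25056621] [13.06319153  3.73623168 12.52723091] [ 0.88993093 -3.05981599 -0.03226554] 0.02137971000572233
```

View pics/scene11.png

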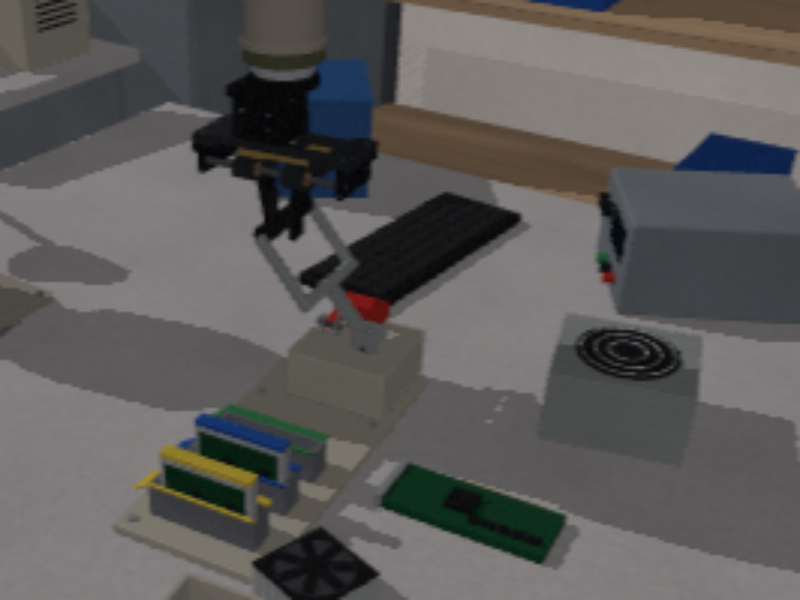

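View pics/top11.png

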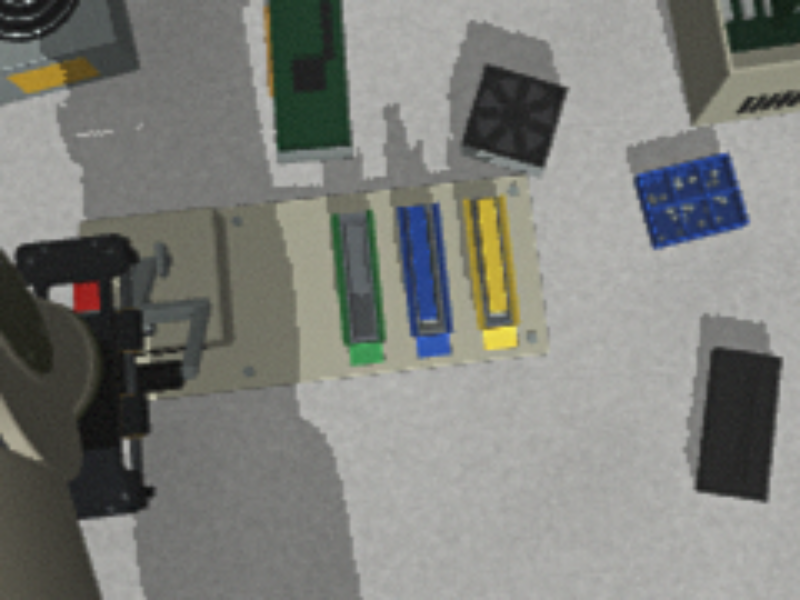

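The pictures show the blue drive seated level with the yellow one, the catch lying on its +y side, and the lever against its stop in the grip. Handing in.

Run:
```python
from bench import monitor, workorder
print(workorder.close_job()); s=monitor.read_state(); print(s["time"],s["ee_pos"],s["ft_force"],s["width"])
```

```text
the job is handed in; nothing more can be done
None
the job is handed in; nothing more can be done
```

The job is handed in, finished at about 18.8 s of the 59 s allowed. No verdict was reported.

- **Drive:** I moved the blue drive from the stand to the blue bay and lowered it until it met the floor. Contact came at TCP z 0.126 m, as predicted, and only then did I let go. The last pictures put its top edge at 86–87 mm, the same as the yellow drive. It is centred in its bay and the green bay is empty.
- **Catch:** I pushed it over away from the bays. The last pictures show the red head lying on its +y side.
- **Lever:** I gripped the bar and pulled until it stopped moving and the force rose to 18 N. The last estimate from the tool pose, taken 1 mm before that, was 0.96 rad against the 0.95 rad stop. The gripper was still holding at 25 N when I handed in.
- **Other things:** I saw no change in the yellow drive, cooler, card or tray in the last pictures. The screwdriver was outside those crops and nothing was moved near it after the pick-up.

- **What went wrong or disagreed:**
  - The first move call was refused for its format, and nothing moved.
  - TCP readings scattered by about 1 mm while the drive went in.
  - At floor contact there was a side force of about 5 N, which was gone after release.

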